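# Meter a walk's worth of dog biscuits from the hall hopper

### The job

Let a walk's worth of dog biscuits, three to five of the eight rolls, drop from the hopper into the blue bowl under it: squeeze the red catch, draw the gate part way and watch them fall. Then press the gate home against its seal until the catch has snapped shut again, without crushing a biscuit in it, spilling any or shifting the bowl or the other things on the tray.

Things in the scene. Friction and masses are not known exactly. Their poses are not given: they have to be found in the camera images.
- hopper: Slim oak biscuit hopper fixed on a stone tray (top 10 mm above the bench). Origin: its underside, below the outlet's middle; x across the gate, y along it, z up. Clear windows, 178 mm long, 46 mm thick, open top 240 mm high. Its 14 mm legs end 123 mm from the origin towards -y; beyond them only the gate on two low runners (tops 104 mm high) stands in the open.
- outlet (a point): Middle of the outlet, 100 mm above the hopper's underside, axes as the hopper's. The outlet is 110 mm long (y) and 38 mm wide. The gate draws out towards -y, so the outlet opens first at its +y end, under an upright end board. The gate board is 6 mm thick, its top 6 mm above this point.
- catch_grip (a point): Where to pinch the catch (across x): midway between its two faces when squeezed, 38 mm above the gate board; moves with the gate, hopper's axes, 190 mm from the outlet to -y when shut. A brass plate fixed to the gate (outer face 14 mm to +x, 30 mm along y) and a sprung red tab (outer face 22 mm to -x when let go, 14 mm when squeezed, 28 mm along y), both with tops 24 mm above this point.
- tab (a joint): How far the red tab is squeezed in, m: 0 let go, 0.008 fully in; 4 N starts it, 12 N takes it fully in. Its bolt locks the shut gate behind a brass keeper on the -x runner (rising 11 mm above the gate board) until it is in by 4 mm; hold it in to slide the gate. Near shut but not home, the bolt rests on the keeper (tab about 4 mm in); from further out it rides over the keeper's ramp when pushed.
- gate (a joint): How far the gate is drawn out, m: 0 hard home, 0.100 fully out. It slides with about 2 N of friction and stays where it is left, but in the last 4 mm its nose squashes a rubber seal that pushes it back with 3.5 rising to 9.5 N. The bolt snaps in only within 1.5 mm of hard home; once locked the gate rests about 1.5 mm out.
- end_knob (a point): Turned brass knob on the outer end of the gate, 36 mm from the catch towards -y, for pressing the gate shut: 24 mm across, 50 mm high; this point is on its axis, 38 mm above the gate board. Moves with the gate; axes as the hopper's.
- bowl_mid (a point): Centre of the blue bowl standing on the hopper's base under the outlet's +y end: nearly straight sides, 140 mm across the rim, 58 mm high; this point is 22 mm above its foot. z up.
- roll0: Dog biscuit roll: dry cylinder 26 mm in diameter, 34 mm long, about 13 g, brown, dark core; origin at its centre, x along it. All eight start in the hopper, across it, heaped at random on the gate. As the gate is drawn out they fall one to three at a time (the first at 28 to 55 mm) and may bridge the gap a while: jogging the gate by 7 mm frees them. One caught by the closing gate stops it: ease back 4 mm or more.
- roll1: Dog biscuit roll, as roll0.
- roll2: Dog biscuit roll, as roll0.
- roll3: Dog biscuit roll, as roll0.
- roll4: Dog biscuit roll, as roll0.
- roll5: Dog biscuit roll, as roll0.
- roll6: Dog biscuit roll, as roll0.
- roll7: Dog biscuit roll, as roll0.
- shoe_brush: Bystander, loose on the stone tray: mahogany shoe brush lying bristles down, 165 x 50 x 42 mm; origin at the middle of its underside.
- door_wedge: Bystander, loose on the stone tray: black rubber door wedge, 112 x 42 x 30 mm; origin at the middle of its underside.
- torch: Bystander, loose on the stone tray: aluminium hand torch lying on its side, 140 mm long, 42 mm over its head; origin at the middle of its underside.
- boot_pull: Bystander, loose on the stone tray: pewter boot pull lying flat: a 64 mm cross handle, a stem and a hook, 170 mm long, 14 mm high; origin at the middle of its underside.
- polish_tin: Bystander, loose on the stone tray: round flat shoe-polish tin, 87 mm across, 26 mm high; origin at the middle of its underside.

How it is judged:
By the outcome, as a careful person would: the job done as asked, in the order asked, and still so for the second after the job is handed in, with the robot touching nothing.
It also fails if it takes over 61 s, if anything falls off the work surface, if the arm or the gripper's body presses on something with over 40 N, if the wrist force passes 120 N, or if a joint passes its speed limit or range.

### The arm

A 6-joint arm with a two-finger parallel gripper is mounted at the origin on the work surface. World frame = base frame: x ahead of the robot, y to its left, z up, the work surface at z = 0. Lengths are in mm, angles in rad, forces in N, time in s.
With the tool pointing down it reaches from about 350 to 850 mm from the base axis. Payload 8.1 kg.
Tool frame: the origin (TCP) lies at the very end of the fingers, on their centre line; the grasp point (between the pads) lies 19 mm behind it; z points along the fingers, x is the direction in which the jaws open and shut, and the axes are right-handed (so a half turn about z gives the same grasp; the last joint's range is limited). The gripper opens to 85 mm and grips with 20 to 120 N. Pads are 22 mm wide; open, the fingers measure 114 mm over their backs; the gripper's body (76 mm by 85 mm) begins 54 mm behind the grasp point. The pads swing forward as they close: fully open they stand 13 mm farther back than shut.
Start: joints at [1.261, 0.13, 1.488, -0, 1.523, -0.085], TCP at [133.724, 584.913, 231.292] pointing down, gripper open.
Joint ranges: [-2.96, 2.96], [-0.89, 2.26], [0.02, 2.5], [-1.34, 4.48], [0, 2.73], [-2.66, 2.66]. Speed limits (rad/s): [2.39, 2.39, 2.79, 3.14, 3.14, 3.14].

### API

Orientations are given as a 3x3 rotation matrix whose columns are the frame's x, y, z axes.
In Python, from cell import state, imaging, ctrl, spotter gives the robot as it stands.
- The arm moves only by the shell command python3 -m creep 'ROWS'. ROWS is text: rows parted by semicolons, each of 7 numbers parted by spaces: the finger opening in m, from 0 to 0.0854, then the shift along the tool's x, y, z in m, then the turn, a rotation vector about the tool's x, y, z in rad. In form: gripper tx ty tz wx wy wz; .... A call has exactly 10 rows; each row is the pose to reach, as a shift and turn from the pose commanded when the call began, along the tool's axes at that moment; what a row does not reach only later rows make up. A row lasts 1/12 s, in which the tool goes at most 41.7 mm and 7.16 degrees, less where a joint would pass 70% of its speed; a pose out of reach is approached as far as the arm can. A call with a gripper value outside its range is refused whole. The fingers move at their own pace and stop on an object; the grip force is fixed at half the most. Time passes only in rows, so rows that repeat a pose let the fingers close, or fill a call up. It gives the time, the measured TCP pose, the force and the opening at its end, in the units of the state.
- state(): the state, without advancing time (a new reading comes with each control period).
- imaging.camera(name): name is "scene" or "top" or "wrist"; returns (picture, depth): 384x512x3 uint8, red, green, blue; 384x512 float32, mm along the optical axis (not along the pixel's ray), 0 where there is no reading.
- imaging.camera_info(name): a dict with "fovy" (degrees; the focal length in pixels is half the picture's height over the tangent of half this angle, whatever the lens; pixels are square), "cx", "cy" (the principal point, pixels), "k1" (the pictures are not rectified: a ray, as slopes to the right and down, at radius r is drawn at 1 + k1 r^2 times it, then the intrinsics apply), "R" (3x3) and "t" (3): a world point X has camera coordinates R X + t. Camera axes: x right, y down, z forward; pixel columns grow to the right and rows downward; lengths in mm; the calibration is good to about 2 mm. A picture is of the moment at which its call begins: read the wrist's pose just before it. camera_info takes no time and is no camera call; for the wrist camera it gives the pose at the moment of the call.
- ctrl.close_job(): hands the job in, once; it reports no verdict.
Trained networks look in the newest picture that a camera, given by its name, has taken for a name from the list of things; names that differ only in an ending like _2 or _b are one class to them, and where a whole thing is asked for, a point or a joint stands for the part that bears it (a point fixed in the world has none). Each returns a list of dicts, best first, with "conf" (0 to 1); they miss things now and then, are a little off and sometimes report something else, mostly with a low value. They report only what shows in the picture. A call takes as long as a camera call.
- spotter.boxes_of(target, camera): "point" ([column, row] in pixels, amid what is visible of it).
- spotter.outline_of(target, camera): "pixels" (384x512 bool, what is visible of it) and "point" ([column, row] in pixels, amid what is visible of it).
- spotter.mark_of(target, camera): "point" ([column, row] in pixels: a listed point, or the origin of a listed thing).
The state is a dict: "time": time; "qpos": joint angles; "qd": joint speeds; "effort": joint torques, N m; "position": TCP position; "tool_rot": TCP orientation; "ft_force": force on the tool from outside, world axes, zero at the start; "ft_torque": the same for the moment, N m; "gripper_width": finger opening in mm.
Only numpy, scipy, OpenCV 4.12 (cv2) and the standard library are available. Lean on these libraries where they do the work, as an engineer would, in place of code of your own. Each camera call takes 0.05 s, during which the arm holds its last target. There are 200 camera calls.

## Working session

There is one attempt and no reset: what is moved stays moved. The work goes in short steps, Python scripts to look and compute and a shell command to move; the robot and the scene stay as the last step left them, time stands still between calls to the robot, and variables do not carry over. Pictures are saved under pics/ and viewed, about 8 in all and at most 12, crops included, and the job is handed in when it is done.

```bash
mkdir -p pics; ls; cat > h.py <<'E'
import numpy as np, cv2
from cell import state, imaging, ctrl, spotter
def ray(info,p):
    f=192/np.tan(np.radians(info["fovy"])/2)
    d=np.array([(p[0]-info["cx"])/f,(p[1]-info["cy"])/f]); u=d.copy()
    for _ in range(20): u=d/(1+info["k1"]*(u@u))
    return np.array([u[0],u[1],1.])
def world(info,p,z):  # z: depth mm
    R=np.array(info["R"]);t=np.array(info["t"])
    return R.T@(ray(info,p)*z-t)
def at_height(info,p,h):
    R=np.array(info["R"]);t=np.array(info["t"])
    o=-R.T@t; d=R.T@ray(info,p); return o+d*(h-o[2])/d[2]
def proj(info,X):
    R=np.array(info["R"]);t=np.array(info["t"]);c=R@X+t
    f=192/np.tan(np.radians(info["fovy"])/2);u=c[:2]/c[2]
    u=u*(1+info["k1"]*(u@u)); return np.array([u[0]*f+info["cx"],u[1]*f+info["cy"]])
def save(n,im): cv2.imwrite("pics/"+n+".png",im[:,:,::-1])
E
python3 - <<'E'
from h import *
np.set_printoptions(precision=1,suppress=True)
ims={}
for c in ["scene","top"]:
    im,d=imaging.camera(c); ims[c]=im; I=imaging.camera_info(c)
    print(c,-np.array(I["R"]).T@np.array(I["t"]),I["fovy"],I["k1"])
    for t in ["hopper","outlet","catch_grip","end_knob","bowl_mid","tab"]:
        for r in spotter.mark_of(t,c)[:1]:
            p=r["point"]; z=d[int(p[1]),int(p[0])]
            print(t,p,round(r["conf"],2),world(I,p,z) if z>0 else None)
            hh={"outlet":110,"catch_grip":154,"end_knob":154,"bowl_mid":40,"hopper":10}.get(t)
            if hh: print("   at h",at_height(I,p,hh))
save("a",np.vstack([ims["scene"],ims["top"]])[:, :])
im=np.hstack([ims["scene"],ims["top"]]); save("a",cv2.resize(im,(800,300)))
save("scene0",ims["scene"]);save("top0",ims["top"])
print(state())
E
```

```text
pics
scene [ 928.9  630.8 1122.2] 49.80343306946741 0.03891420104734547
hopper [267.0, 225.2] 0.65 [545.3 113.5  25.9]
   at h [539.7 106.   10. ]
outlet [269.8, 205.7] 0.66 [555.6 134.6 171.1]
   at h [531.6 102.7 110. ]
catch_grip [222.4, 163.5] 0.7 [592.9 -60.9 174. ]
   at h [585.8 -75.5 154. ]
bowl_mid [270.4, 226.1] 0.75 [539.1 122.7  28.2]
   at h [543.2 128.2  40. ]Traceback (most recent call last):
  File "<stdin>", line 8, in <module>
ValueError: it knows: boot_pull, bowl_mid, catch_grip, door_wedge, end_knob, hopper, outlet, polish_tin, roll, shoe_brush, torch
```

```bash
python3 - <<'E'
from h import *
np.set_printoptions(precision=1,suppress=True)
ims={}
for c in ["scene","top"]:
    im,d=imaging.camera(c); ims[c]=im; I=imaging.camera_info(c)
    print(c,-np.array(I["R"]).T@np.array(I["t"]),I["fovy"],I["k1"])
    for t in ["hopper","outlet","catch_grip","end_knob","bowl_mid"]:
        for r in spotter.mark_of(t,c)[:1]:
            p=r["point"]; z=d[int(p[1]),int(p[0])]
            hh={"outlet":110,"catch_grip":154,"end_knob":154,"bowl_mid":32,"hopper":10}.get(t)
            print(t,p,round(r["conf"],2),world(I,p,z) if z>0 else None, at_height(I,p,hh))
    np.save(c+"_d.npy",d)
    save(c+"0",im)
save("a",cv2.resize(np.vstack([cv2.resize(ims["scene"],(1024,768))[150:620],cv2.resize(ims["top"],(1024,768))[100:650]]),None,fx=.585,fy=.585,interpolation=cv2.INTER_AREA))
print(state())
E
```

```text
scene [ 928.9  630.8 1122.2] 49.80343306946741 0.03891420104734547
hopper [267.4, 224.7] 0.6 [543.8 113.4  27.5] [537.7 105.1  10. ]
outlet [267.9, 205.7] 0.77 [556.2 126.7 161.3] [536.3  99.8 110. ]
catch_grip [388.7, 300.9] 0.42 [400.  488.3  35. ] [457.9 503.9 154. ]
end_knob [220.3, 157.6] 0.56 [ 564.2 -131.4  110.8] [579.8 -98.8 154. ]
bowl_mid [273.9, 225.5] 0.59 [558.7 164.3 110. ] [530.2 128.4  32. ]
top [ 383.4   43.5 1131.9] 55.755068394031 -0.05149128501176519
hopper [231.3, 196.1] 0.67 [516.5 102.1 150.2] [535.5 110.5  10. ]
outlet [228.8, 192.5] 0.97 [511.6 102.  252.8] [532.4 111.6 110. ]
catch_grip [295.2, 172.7] 0.93 [574.7 -72.3 169. ] [577.7 -74.1 154. ]
end_knob [110.8, 251.5] 0.66 [370.1 472.3  39.3] [371.5 427.2 154. ]
bowl_mid [223.8, 196.7] 0.91 [502.1 114.7 247.9] [531.1 132.1  32. ]
{'time': 0.9, 'qpos': array([ 1.3,  0.1,  1.5,  0. ,  1.5, -0.1]), 'qd': array([ 0.,  0., -0.,  0., -0.,  0.]), 'effort': array([ -0. , -56.9, -50.1,  -0. ,   0. ,  -0. ]), 'position': array([133.7, 584.9, 231.3]), 'tool_rot': array([[ 0.2,  1. , -0. ],
       [ 1. , -0.2,  0. ],
       [ 0. , -0. , -1. ]]), 'ft_force': array([-0.4,  0.3,  0.6]), 'ft_torque': array([-0. ,  0.1,  0. ]), 'gripper_width': 85.48775841321134}
```

View pics/a.png

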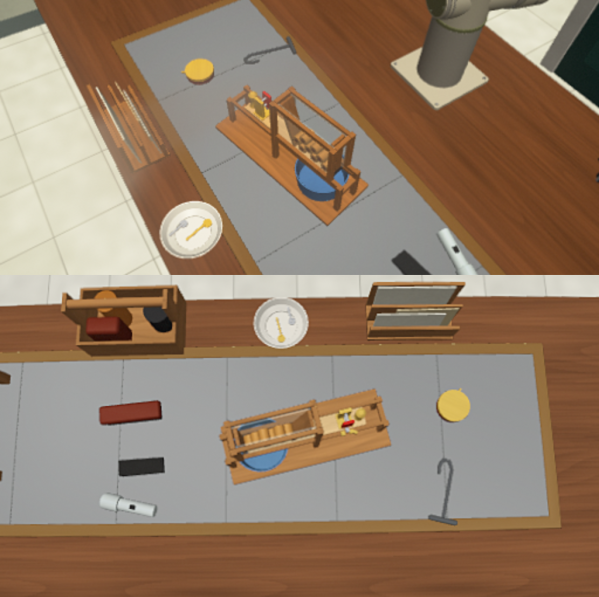

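The hopper stands mid-tray with its gate end at about (579, -74). In the lower half of the picture the catch is at (347,424), the bowl at (262,458), and the bystanders lie well clear. I'm moving over the catch now.

```bash
python3 -m creep '0.085 0 0 -0.04 0 0 0.12; 0.085 -0.02 0.02 -0.075 0 0 0.24; 0.085 -0.543 0.581 -0.075 0 0 1.11; 0.085 -0.543 0.581 -0.075 0 0 1.11; 0.085 -0.543 0.581 -0.075 0 0 1.11; 0.085 -0.543 0.581 -0.075 0 0 1.11; 0.085 -0.543 0.581 -0.075 0 0 1.11; 0.085 -0.543 0.581 -0.075 0 0 1.11; 0.085 -0.543 0.581 -0.075 0 0 1.11; 0.085 -0.543 0.581 -0.075 0 0 1.11'
python3 -c "
from h import *
np.set_printoptions(precision=4,suppress=True)
s=state();print(s['position'],s['tool_rot'])"
```

```text
time: 1.73
position: [335.2, 285.1, 305.1]
tool_rot: [[0.974, 0.226, 0.001], [0.226, -0.974, 0.001], [0.001, -0.0, -1.0]]
ft_force: [1.4, 1.2, 0.1]
gripper_width: 85.0
[335.2398 285.0565 305.1357] [[ 0.9741  0.2262  0.0009]
 [ 0.2262 -0.9741  0.0005]
 [ 0.001  -0.0003 -1.    ]]
```

```bash
python3 -m creep '0.085 0.156 0.405 0 0 0 0; 0.085 0.156 0.405 0 0 0 0; 0.085 0.156 0.405 0 0 0 0; 0.085 0.156 0.405 0 0 0 0; 0.085 0.156 0.405 0 0 0 0; 0.085 0.156 0.405 0 0 0 0; 0.085 0.156 0.405 0 0 0 0; 0.085 0.156 0.405 0 0 0 0; 0.085 0.156 0.405 0 0 0 0; 0.085 0.156 0.405 0 0 0 0'
cat > loc.py <<'E'
from h import *
import sys
np.set_printoptions(precision=1,suppress=True)
n=sys.argv[1]
out=[]
for c in ["wrist","top"]:
    im,d=imaging.camera(c); I=imaging.camera_info(c); s=state(); np.save("d_"+c,d); save(c+n,im); out.append(im)
    print(c,-np.array(I["R"]).T@np.array(I["t"]))
    for t in ["hopper","outlet","catch_grip","end_knob","bowl_mid"]:
        for r in spotter.mark_of(t,c)[:1]:
            p=r["point"]; z=d[min(383,int(p[1])),min(511,int(p[0]))]
            hh={"outlet":110,"catch_grip":154,"end_knob":154,"bowl_mid":32,"hopper":10}[t]
            print(t,np.array(p),round(r["conf"],2),world(I,p,z) if z>0 else None, at_height(I,p,hh))
print(s["time"],s["position"],s["tool_rot"][0],s["ft_force"],s["gripper_width"])
save("w"+n,cv2.resize(out[0],(800,600)))
E
python3 loc.py 1
```

```text
time: 2.57
position: [572.0, -58.3, 304.9]
tool_rot: [[0.972, 0.234, 0.001], [0.234, -0.972, -0.0], [0.0, 0.0, -1.0]]
ft_force: [0.7, 0.3, 0.9]
gripper_width: 85.3
wrist [554.3  16.7 445.4]
catch_grip [267.5 192.7] 0.65 [590.4 -92.1 118.9] [586.6 -80.4 154. ]
end_knob [269.2 222.7] 0.64 [ 595.4 -109.8  159.7] [ 596.3 -112.3  154. ]
top [ 383.4   43.5 1131.9]
hopper [229.  198.1] 0.59 [513.8 109.8 129.6] [529.3 117.7  10. ]
outlet [227.9 193.5] 0.57 [509.8 104.6 248.4] [529.6 114.1 110. ]
catch_grip [293.4 174. ] 0.8 [581.1 -73.1 118.5] [574.2 -69.  154. ]
end_knob [306.9 164.8] 0.81 [532.2 -60.3 457.9] [ 599.3 -107.2  154. ]
bowl_mid [222. 199.] 0.87 [510.7 128.8 136.1] [524.1 137.7  32. ]
2.9167 [570.9 -55.2 305.3] [1.  0.2 0. ] [-0.2  0.1 -0.6] 84.83815990310036
```

View pics/w1.png

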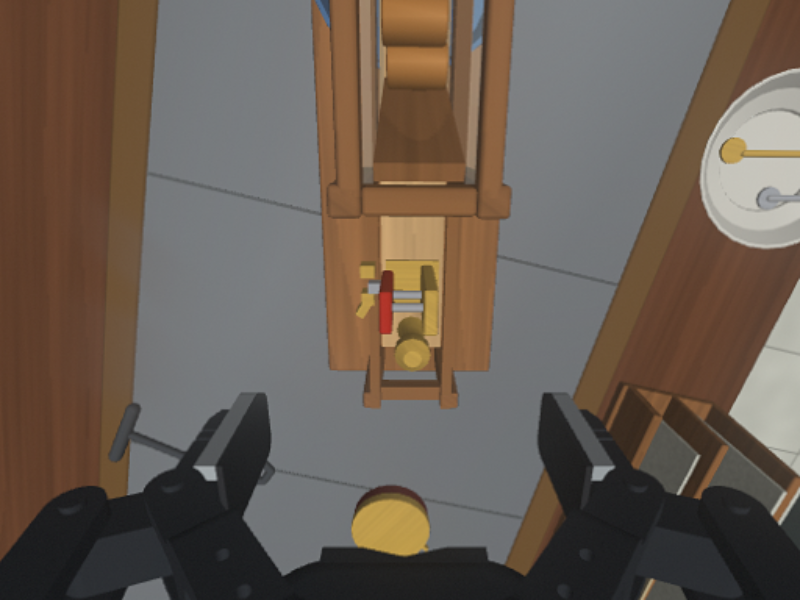

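Wrist view: red tab at about (386,300), brass plate at (430,300), knob at (412,352), and the keeper to the left of the tab. Next I'm measuring from depth.

```bash
cat > m.py <<'E'
from h import *
np.set_printoptions(precision=1,suppress=True)
def cloud(c="wrist"):
    im,d=imaging.camera(c); I=imaging.camera_info(c)
    f=192/np.tan(np.radians(I["fovy"])/2)
    v,u=np.mgrid[0:384,0:512]; K=np.array([[f,0,I["cx"]],[0,f,I["cy"]],[0,0,1.]])
    n=cv2.undistortPoints(np.stack([u,v],-1).reshape(-1,1,2).astype(float),K,np.array([I["k1"],0,0,0,0.])).reshape(384,512,2)
    P=np.dstack([n,np.ones((384,512))])*d[...,None]
    return im,d,(P-np.array(I["t"]))@np.array(I["R"])
E
python3 - <<'E'
from m import *
im,d,W=cloud()
h=cv2.cvtColor(im,cv2.COLOR_RGB2HSV).astype(int);H,S,V=h[...,0],h[...,1],h[...,2]
ok=(d>0); u0=np.zeros_like(ok);u0[150:260,200:330]=1
red=ok&u0&((H<5)|(H>173))&(S>180)&(V>110)
yel=ok&u0&(H>20)&(H<30)&(S>120)
ex=np.array([.972,.234]);ey=np.array([-.234,.972])
O=np.array([579,-74])
def loc(m,zl,zh):
    P=W[m&(W[...,2]>zl)&(W[...,2]<zh)]; q=np.c_[(P[:,:2]-O)@ex,(P[:,:2]-O)@ey,P[:,2]]
    print(len(q)); 
    if len(q): print(np.percentile(q,[2,10,50,90,98],axis=0))
print("red top");loc(red,170,190)
print("red all");loc(red,120,190)
print("yel top");loc(yel,170,190)
print("yel mid");loc(yel,140,170)
# runner direction / hopper direction
for zl,zh in [(112,118),(240,256),(14,40)]:
    m=ok&(W[...,2]>zl)&(W[...,2]<zh)&(abs((W[...,:2]-O)@ex)<60)&(abs((W[...,:2]-O)@ey)<300); P=W[m][:,:2].astype(np.float32)
    if len(P)>50:
        print(zl,len(P),cv2.minAreaRect(P)); q=(P-O)@np.c_[ex,ey]; print(np.percentile(q,[1,99],axis=0))
P=W[ok];m=(P[:,2]>118)&(P[:,2]<125);
s=state();print(s["time"],s["position"],s["tool_rot"][:,0])
np.savez("w1",im=im,W=W,d=d)
E
```

```text
red top
199
[[-18.9 -13.3 176.1]
 [-18.6 -10.7 177.1]
 [-15.7  -0.9 178. ]
 [-12.9   9.8 178.9]
 [-12.   11.7 179.3]]
red all
199
[[-18.9 -13.3 176.1]
 [-18.6 -10.7 177.1]
 [-15.7  -0.9 178. ]
 [-12.9   9.8 178.9]
 [-12.   11.7 179.3]]
yel top
209
[[  8.1 -14.5 176.6]
 [  8.9 -12.5 177.1]
 [ 11.8  -0.6 178.1]
 [ 15.   10.2 178.9]
 [ 15.5  12.5 179.5]]
yel mid
259
[[ -8.6 -44.2 157.8]
 [ -5.7 -41.7 160.6]
 [  1.7 -34.7 164.7]
 [ 10.  -27.7 166.6]
 [ 12.7  12.8 167. ]]
112 3147 ((573.5498657226562, -51.98626708984375), (74.28592681884766, 260.0987243652344), 14.163854598999023)
[[ -33.1 -104.1]
 [  34.4  138.1]]
240 9406 ((555.617431640625, 33.57904815673828), (76.3625259399414, 84.50215148925781), 13.000229835510254)
[[-32.8  69. ]
 [ 36.9 149.9]]
14 3615 ((607.1888427734375, -191.16163635253906), (120.0009994506836, 359.0390319824219), 13.525375366210938)
[[ -59.4 -298.4]
 [  59.5   27.4]]
3.2167 [571.1 -55.5 305.3] [1.  0.2 0. ]
```

```bash
python3 -m creep '0.07 0.0055 0.0205 0.02 0 0 0; 0.07 0.0055 0.0205 0.05 0 0 0; 0.06 0.0055 0.0205 0.08 0 0 0; 0.06 0.0055 0.0205 0.11 0 0 0; 0.06 0.0055 0.0205 0.135 0 0 0; 0.06 0.0055 0.0205 0.155 0 0 0; 0.06 0.0055 0.0205 0.168 0 0 0; 0.06 0.0055 0.0205 0.168 0 0 0; 0.06 0.0055 0.0205 0.168 0 0 0; 0.06 0.0055 0.0205 0.168 0 0 0'
python3 loc.py 2
```

```text
time: 4.05
position: [582.4, -75.0, 138.8]
tool_rot: [[0.972, 0.234, 0.003], [0.234, -0.972, -0.001], [0.002, 0.001, -1.0]]
ft_force: [0.5, 0.0, 1.0]
gripper_width: 60.0
wrist [561.7   5.6 281.9]
hopper [261.2 269.7] 0.43 [589.4 -99.4 117. ] [ 607.5 -167.5   10. ]
catch_grip [260.  267.1] 0.93 [588.4 -98.4 116. ] [582.3 -74.5 154. ]
end_knob [260.6 324. ] 0.86 [ 588.7 -100.2  162.7] [ 590.7 -107.9  154. ]
bowl_mid [260.1 326.6] 0.2 [ 589.  -102.1  162.4] [ 618.7 -219.6   32. ]
top [ 383.4   43.5 1131.9]
hopper [230.3 194. ] 0.65 [508.1  98.5 250.5] [542.2 113.6  10. ]
outlet [225.1 191.4] 0.69 [516.  111.9 242.7] [535.7 122.1 110. ]
catch_grip [292.7 173.8] 0.7 [549.8 -52.7 281.7] [574.7 -67.1 154. ]
end_knob [382.4 233. ] 0.23 [ 411.8 -351.9   19.4] [ 408.4 -304.1  154. ]
bowl_mid [221.8 196.4] 0.64 [502.6 119.5 250.2] [532.1 138.3  32. ]
4.4 [581.7 -75.  137.5] [1.  0.2 0. ] [-0.3 -0.7 -0.3] 59.95822887168411
```

View pics/w2.png

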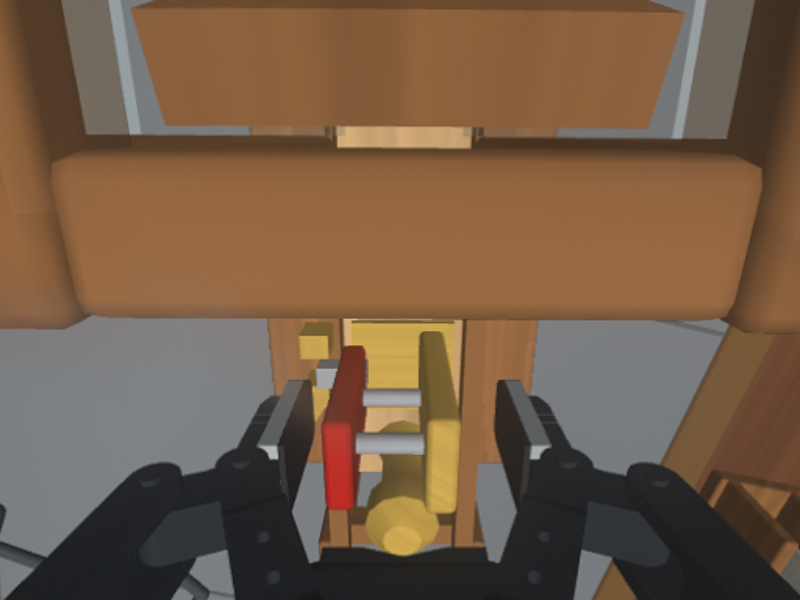

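The catch sits between the pads: red face at column 327, brass face at 457, pads at 305 and 500. It is centred to about 1 mm, so I'm squeezing.

```bash
python3 -m creep '0.04 0 0 0 0 0 0; 0.03 0 0 0 0 0 0; 0.02 0 0 0 0 0 0; 0.02 0 0 0 0 0 0; 0.02 0 0 0 0 0 0; 0.02 0 0 0 0 0 0; 0.02 0 0 0 0 0 0; 0.02 0 0 0 0 0 0; 0.02 0 0 0 0 0 0; 0.02 0 0 0 0 0 0'
```

```text
time: 5.48
position: [583.2, -75.3, 137.7]
tool_rot: [[0.972, 0.234, 0.004], [0.234, -0.972, -0.001], [0.004, 0.002, -1.0]]
ft_force: [12.8, -0.2, -2.0]
gripper_width: 26.4
```

```bash
python3 -m creep '0.02 0.0015 0.001 0 0 0 0; 0.02 0.0015 0.004 0 0 0 0; 0.02 0.0015 0.008 0 0 0 0; 0.02 0.0015 0.012 0 0 0 0; 0.02 0.0015 0.016 0 0 0 0; 0.02 0.0015 0.020 0 0 0 0; 0.02 0.0015 0.024 0 0 0 0; 0.02 0.0015 0.027 0 0 0 0; 0.02 0.0015 0.027 0 0 0 0; 0.02 0.0015 0.027 0 0 0 0'
cat > look.py <<'E'
from h import *
import sys
n=sys.argv[1]; o=[]
for c,tg in [("scene",1),("top",1)]:
    im,d=imaging.camera(c); s=state(); r=spotter.outline_of("roll",c)
    print(c,[(np.round(x["point"]).astype(int).tolist(),round(x["conf"],2)) for x in r if x["conf"]>.3])
    o.append(im)
S=o[0][110:270,200:340]; T=o[1][130:240,170:320]
save("L"+n,np.hstack([cv2.resize(S,(400,457),interpolation=3),cv2.resize(T,(400,293),interpolation=3) if 0 else cv2.copyMakeBorder(cv2.resize(T,(400,293),interpolation=3),0,164,0,0,0)]))
E
python3 look.py 1
```

```text
time: 6.32
position: [589.4, -101.2, 137.6]
tool_rot: [[0.972, 0.234, 0.001], [0.234, -0.972, -0.001], [0.0, 0.001, -1.0]]
ft_force: [4.0, -0.3, 6.4]
gripper_width: 26.0
scene []
top [([239, 180], 0.52), ([248, 183], 0.51)]
```

View pics/L1.png

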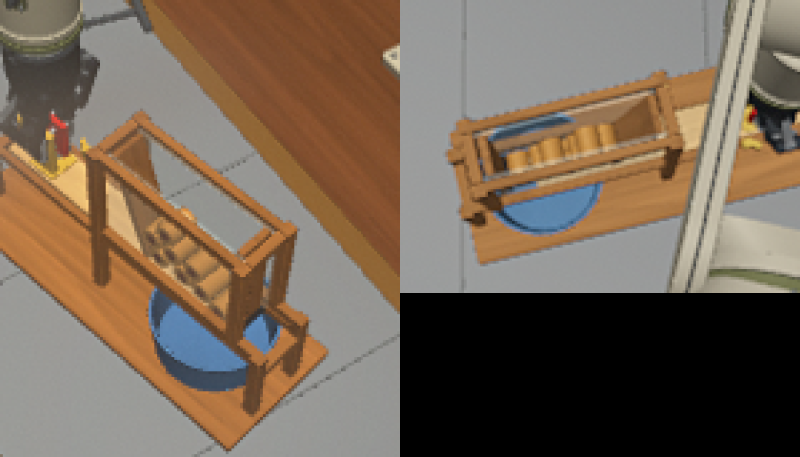

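Left panel (scene): all rolls are still in the hopper, at about (185,260), and the bowl at (205,345) is empty. Drawing on in small steps, with a change measure on the bowl.

```bash
python3 -m creep '0.02 0 0.002 0 0 0 0; 0.02 0 0.004 0 0 0 0; 0.02 0 0.006 0 0 0 0; 0.02 0 0.008 0 0 0 0; 0.02 0 0.008 0 0 0 0; 0.02 0 0.008 0 0 0 0; 0.02 0 0.008 0 0 0 0; 0.02 0 0.008 0 0 0 0; 0.02 0 0.008 0 0 0 0; 0.02 0 0.008 0 0 0 0'
cat > look.py <<'E'
from h import *
import sys
n=sys.argv[1]; o=[]
for c in ["scene","top"]:
    im,d=imaging.camera(c); save(c+"_"+n,im); o.append(im)
S=o[0][150:260,230:330]; T=o[1][150:230,180:290]
h=cv2.cvtColor(S,cv2.COLOR_RGB2HSV); 
def blue(a): 
    h=cv2.cvtColor(a,cv2.COLOR_RGB2HSV); return int(((h[...,0]>98)&(h[...,0]<118)&(h[...,1]>110)).sum())
print("blue scene",blue(o[0][200:255,245:310]),"top",blue(T))
save("L"+n,np.hstack([cv2.resize(S,(500,550),interpolation=2),cv2.copyMakeBorder(cv2.resize(T,(300,218),interpolation=2),0,332,0,0,0)]))
E
python3 look.py 2
```

```text
time: 7.35
position: [591.2, -108.6, 137.6]
tool_rot: [[0.972, 0.234, 0.0], [0.234, -0.972, -0.0], [0.0, 0.0, -1.0]]
ft_force: [2.7, 0.3, 6.6]
gripper_width: 26.4
blue scene 400 top 436
```

```bash
python3 - <<'E'
import cv2
for n in ["scene0","scene_2"]:
    a=cv2.imread(f"pics/{n}.png")[200:255,245:310]
    h=cv2.cvtColor(a,cv2.COLOR_BGR2HSV);print(n,int(((h[...,0]>98)&(h[...,0]<118)&(h[...,1]>110)).sum()))
E
python3 -m creep '0.02 0 0.002 0 0 0 0; 0.02 0 0.004 0 0 0 0; 0.02 0 0.005 0 0 0 0; 0.02 0 0.005 0 0 0 0; 0.02 0 0.005 0 0 0 0; 0.02 0 0.005 0 0 0 0; 0.02 0 0.005 0 0 0 0; 0.02 0 0.005 0 0 0 0; 0.02 0 0.005 0 0 0 0; 0.02 0 0.005 0 0 0 0'
python3 look.py 3
```

```text
scene0 452
scene_2 400
time: 8.28
position: [592.3, -113.4, 137.6]
tool_rot: [[0.972, 0.234, 0.0], [0.234, -0.972, -0.0], [0.0, 0.0, -1.0]]
ft_force: [2.7, 1.0, 6.4]
gripper_width: 26.3
blue scene 398 top 443
```

View pics/L3.png

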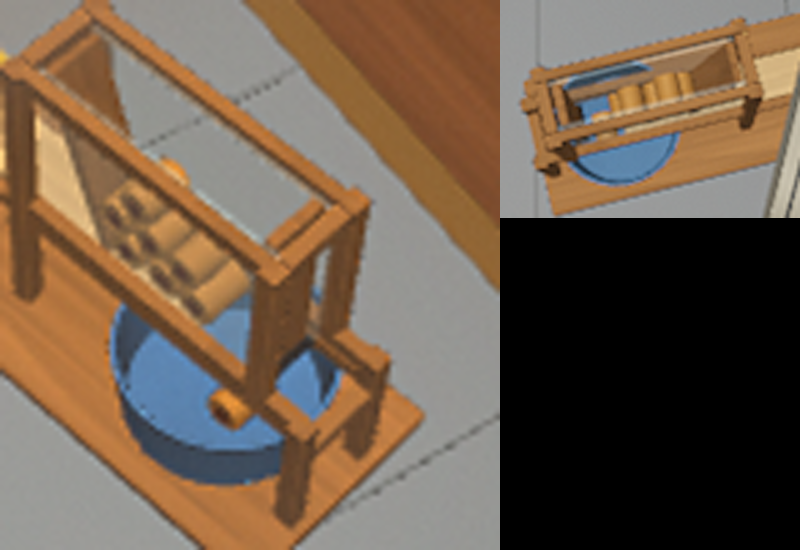

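One roll lies in the bowl (left panel, 228,408); seven are still stacked behind the window. Continuing.

```bash
python3 -m creep '0.02 0 0.002 0 0 0 0; 0.02 0 0.004 0 0 0 0; 0.02 0 0.005 0 0 0 0; 0.02 0 0.005 0 0 0 0; 0.02 0 0.005 0 0 0 0; 0.02 0 0.005 0 0 0 0; 0.02 0 0.005 0 0 0 0; 0.02 0 0.005 0 0 0 0; 0.02 0 0.005 0 0 0 0; 0.02 0 0.005 0 0 0 0'
python3 look.py 4
```

```text
time: 9.22
position: [593.4, -118.2, 137.6]
tool_rot: [[0.972, 0.234, 0.0], [0.234, -0.972, -0.0], [0.0, 0.0, -1.0]]
ft_force: [2.3, 1.1, 6.2]
gripper_width: 26.5
blue scene 401 top 448
```

```bash
python3 -m creep '0.02 0 0.002 0 0 0 0; 0.02 0 0.004 0 0 0 0; 0.02 0 0.005 0 0 0 0; 0.02 0 0.005 0 0 0 0; 0.02 0 0.005 0 0 0 0; 0.02 0 0.005 0 0 0 0; 0.02 0 0.005 0 0 0 0; 0.02 0 0.005 0 0 0 0; 0.02 0 0.005 0 0 0 0; 0.02 0 0.005 0 0 0 0'
python3 look.py 5
```

```text
time: 10.15
position: [594.6, -123.1, 137.6]
tool_rot: [[0.972, 0.234, 0.0], [0.234, -0.972, -0.0], [0.0, 0.0, -1.0]]
ft_force: [2.1, -0.1, 6.3]
gripper_width: 26.4
blue scene 298 top 463
```

View pics/L5.png

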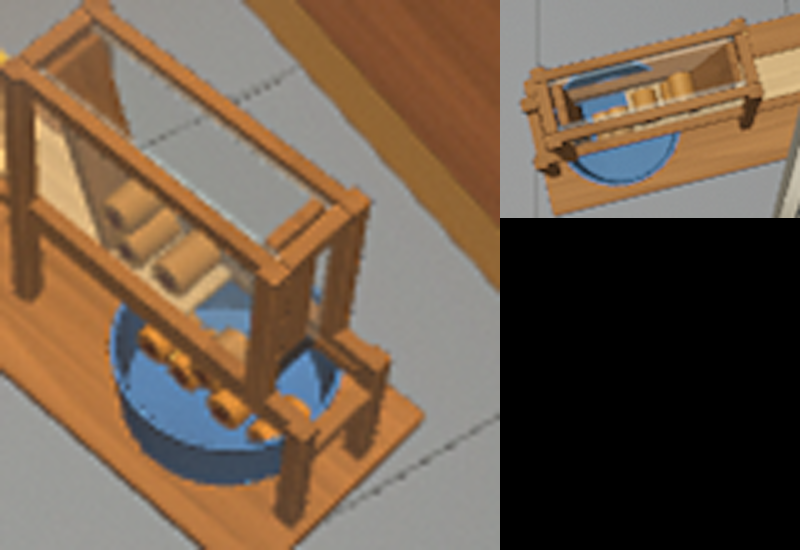

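The bowl shows four or five rolls (155,340), (185,370), (228,408), (262,432), (300,405). Three remain in the hopper, at (130,200), (150,235) and (185,260), so five have dropped. Closing now.

```bash
python3 -m creep '0.02 0 -0.003 0 0 0 0; 0.02 0 -0.006 0 0 0 0; 0.02 0 -0.009 0 0 0 0; 0.02 0 -0.012 0 0 0 0; 0.02 0 -0.015 0 0 0 0; 0.02 0 -0.018 0 0 0 0; 0.02 0 -0.021 0 0 0 0; 0.02 0 -0.024 0 0 0 0; 0.02 0 -0.026 0 0 0 0; 0.02 0 -0.026 0 0 0 0'
python3 look.py 6
```

```text
time: 11.08
position: [588.6, -97.8, 137.6]
tool_rot: [[0.972, 0.234, 0.001], [0.234, -0.972, -0.001], [0.0, 0.001, -1.0]]
ft_force: [3.5, 0.4, 5.1]
gripper_width: 26.5
blue scene 295 top 431
```

View pics/L6.png

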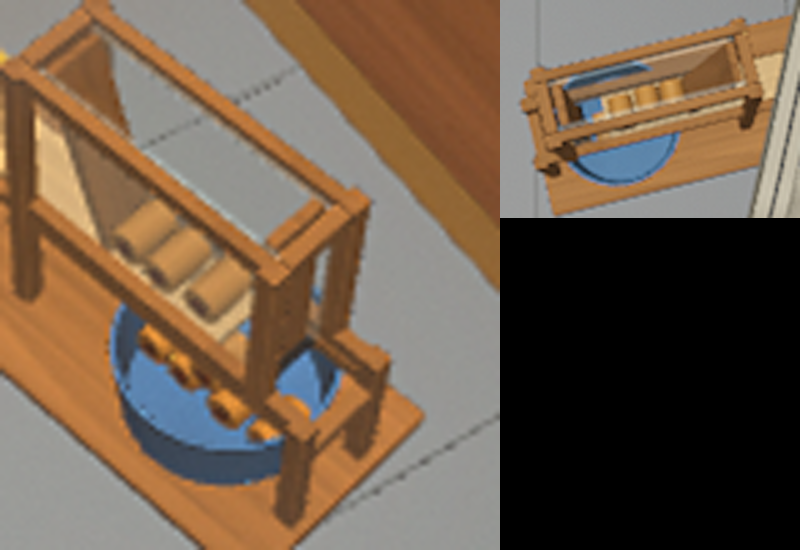

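Three rolls ride on the gate, at (145,230), (180,258) and (218,288), and nothing is caught. Continuing.

```bash
python3 -m creep '0.02 0 -0.003 0 0 0 0; 0.02 0 -0.006 0 0 0 0; 0.02 0 -0.009 0 0 0 0; 0.02 0 -0.012 0 0 0 0; 0.02 0 -0.015 0 0 0 0; 0.02 0 -0.018 0 0 0 0; 0.02 0 -0.019 0 0 0 0; 0.02 0 -0.019 0 0 0 0; 0.02 0 -0.019 0 0 0 0; 0.02 0 -0.019 0 0 0 0'
python3 look.py 7
```

```text
time: 12.02
position: [584.3, -79.3, 137.6]
tool_rot: [[0.972, 0.234, 0.001], [0.234, -0.972, -0.0], [0.001, 0.0, -1.0]]
ft_force: [3.0, 0.1, 5.9]
gripper_width: 26.4
blue scene 294 top 405
```

```bash
python3 -m creep '0.06 0 0 0 0 0 0; 0.06 0 0 0 0 0 0; 0.06 0 0 0 0 0 0; 0.06 0 0 0 0 0 0; 0.06 0 0 0 0 0 0; 0.06 0 0 -0.03 0 0 0; 0.06 0 0 -0.062 0 0 0; 0.06 0 0.04 -0.062 0 0 0; 0.03 0 0.075 -0.062 0 0 0; 0 0 0.075 -0.062 0 0 0'
python3 look.py 8; python3 loc.py 8
```

```text
time: 12.95
position: [602.6, -157.8, 199.9]
tool_rot: [[0.973, 0.231, 0.003], [0.231, -0.973, -0.003], [0.002, 0.004, -1.0]]
ft_force: [0.0, -0.1, -0.8]
gripper_width: 36.4
blue scene 296 top 405
wrist [580.9 -72.  341.3]
catch_grip [260.6  97.7] 0.58 [583.4 -76.7 169.3] [583.6 -77.2 154. ]
end_knob [260.4 158.9] 0.97 [ 591.4 -110.3  165.5] [ 592.1 -112.9  154. ]
top [ 383.4   43.5 1131.9]
hopper [227.6 196. ] 0.87 [504.5 105.8 241.4] [536. 122.  10.]
outlet [226.5 190.3] 0.98 [518.4 108.2 244.6] [538.8 118.1 110. ]
catch_grip [295.6 170. ] 0.75 [587.9 -77.  141. ] [585.2 -75.5 154. ]
end_knob [312.5 164.2] 0.97 [509.2 -52.7 566.1] [ 600.8 -122.7  154. ]
bowl_mid [226.2 196.5] 0.75 [502.9 109.1 244.9] [531.5 124.8  32. ]
13.4 [ 601.4 -151.4  198.8] [ 1.   0.2 -0. ] [-0.3  0.3  0.1] -0.3743209959613212
```

View pics/w8.png

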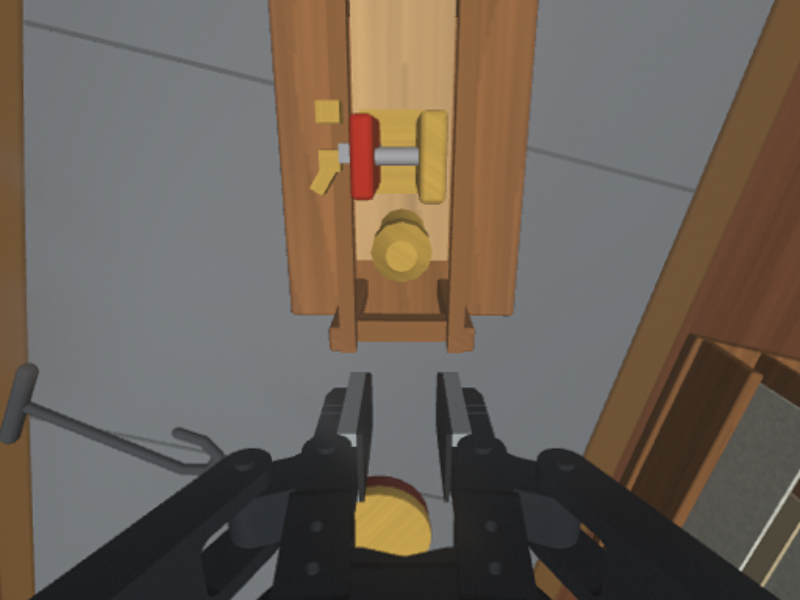

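The knob (402,255) is in line with the fingers (gap centre about column 402). The bolt (342,152) rests on the keeper and has not snapped in. Lowering behind the knob.

```bash
python3 -m creep '0 0 0 0.02 0 0 0; 0 0 0 0.04 0 0 0; 0 0 0 0.058 0 0 0; 0 0 0 0.058 0 0 0; 0 0 -0.004 0.058 0 0 0; 0 0 -0.008 0.058 0 0 0; 0 0 -0.011 0.058 0 0 0; 0 0 -0.014 0.058 0 0 0; 0 0 -0.016 0.058 0 0 0; 0 0 -0.016 0.058 0 0 0'
```

```text
time: 14.48
position: [598.1, -136.3, 141.7]
tool_rot: [[0.972, 0.234, 0.001], [0.234, -0.972, -0.0], [0.001, 0.001, -1.0]]
ft_force: [0.3, -0.8, 0.2]
gripper_width: -0.2
```

```bash
python3 -m creep '0 0 -0.001 0 0 0 0; 0 0 -0.002 0 0 0 0; 0 0 -0.003 0 0 0 0; 0 0 -0.004 0 0 0 0; 0 0 -0.005 0 0 0 0; 0 0 -0.005 0 0 0 0; 0 0 -0.005 0 0 0 0; 0 0 -0.005 0 0 0 0; 0 0 -0.005 0 0 0 0; 0 0 -0.005 0 0 0 0'
```

```text
time: 15.32
position: [597.1, -133.2, 141.3]
tool_rot: [[0.972, 0.233, 0.001], [0.233, -0.972, -0.002], [0.001, 0.002, -1.0]]
ft_force: [2.2, -5.6, 0.5]
gripper_width: -0.1
```

```bash
python3 -m creep '0 0 -0.001 0 0 0 0; 0 0 -0.0015 0 0 0 0; 0 0 -0.002 0 0 0 0; 0 0 -0.0025 0 0 0 0; 0 0 -0.003 0 0 0 0; 0 0 -0.003 0 0 0 0; 0 0 -0.003 0 0 0 0; 0 0 -0.003 0 0 0 0; 0 0 -0.003 0 0 0 0; 0 0 -0.003 0 0 0 0'
```

```text
time: 16.15
position: [596.6, -131.4, 141.4]
tool_rot: [[0.973, 0.232, 0.002], [0.232, -0.973, -0.004], [0.001, 0.004, -1.0]]
ft_force: [2.7, -10.0, -1.3]
gripper_width: -0.1
```

```bash
python3 -m creep '0 0 -0.001 0 0 0 0; 0 0 -0.0015 0 0 0 0; 0 0 -0.002 0 0 0 0; 0 0 -0.0025 0 0 0 0; 0 0 -0.003 0 0 0 0; 0 0 -0.003 0 0 0 0; 0 0 -0.003 0 0 0 0; 0 0 -0.003 0 0 0 0; 0 0 -0.003 0 0 0 0; 0 0 -0.003 0 0 0 0'
python3 -c "
from m import *
im,d,W=cloud();save('k',cv2.resize(im[:300,130:400],None,fx=2,fy=2,interpolation=2))
h=cv2.cvtColor(im,cv2.COLOR_RGB2HSV).astype(int);H,S,V=h[...,0],h[...,1],h[...,2]
u0=np.zeros(d.shape,bool);u0[:260,150:360]=1
O=np.array([581,-74.3]);ex=np.array([.972,.234]);ey=np.array([-.234,.972])
for m in [((H<5)|(H>173))&(S>180)&(V>110),(H>20)&(H<30)&(S>120)]:
    m=m&u0&(d>0)&(W[...,2]>172); P=W[m]; print(np.percentile(np.c_[(P[:,:2]-O)@ex,(P[:,:2]-O)@ey],[2,50,98],axis=0))
"
```

```text
time: 16.98
position: [596.1, -129.0, 141.4]
tool_rot: [[0.973, 0.232, 0.003], [0.232, -0.973, -0.004], [0.002, 0.005, -1.0]]
ft_force: [3.5, -11.7, -2.5]
gripper_width: -0.2
[[-20.7 -11.2]
 [-17.1   2.6]
 [-13.7  14.8]]
[[  6.1 -12.1]
 [ 10.    2.6]
 [ 14.1  15.5]]
```

```bash
python3 -m creep '0 0 -0.001 0 0 0 0; 0 0 -0.0015 0 0 0 0; 0 0 -0.002 0 0 0 0; 0 0 -0.002 0 0 0 0; 0 0 -0.002 0 0 0 0; 0 0 -0.002 0 0 0 0; 0 0 -0.002 0 0 0 0; 0 0 -0.002 0 0 0 0; 0 0 -0.002 0 0 0 0; 0 0 -0.002 0 0 0 0'
python3 -c "
from m import *
im,d,W=cloud();save('k2',cv2.resize(im[:300,130:400],None,fx=2,fy=2,interpolation=2))"
```

```text
time: 17.87
position: [596.0, -128.9, 141.6]
tool_rot: [[0.973, 0.232, 0.004], [0.232, -0.973, -0.007], [0.002, 0.008, -1.0]]
ft_force: [6.4, -18.7, -5.2]
gripper_width: -0.1
```

View pics/k2.png

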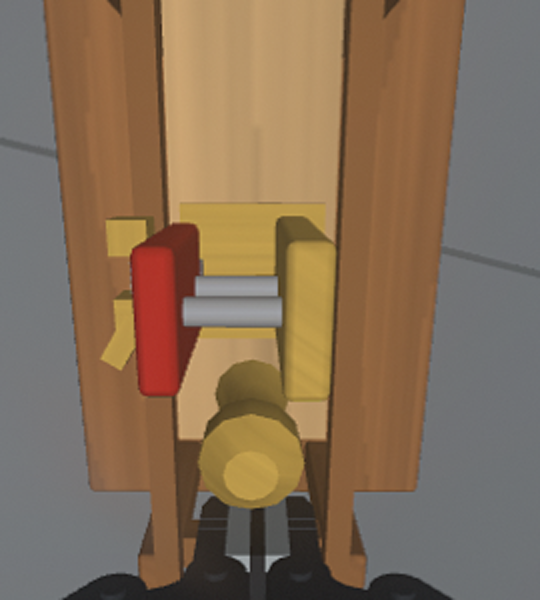

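The tab is fully out (red face at column 135, brass at 335) and the gate no longer moves as the force rises to 20 N, so it is hard home. Backing off and checking that it stays.

```bash
python3 -m creep '0 0 0.003 0 0 0 0; 0 0 0.006 0 0 0 0; 0 0 0.012 0 0 0 0; 0 0 0.02 0 0 0 0; 0 0 0.025 0 0 0 0; 0 0 0.025 -0.03 0 0 0; 0 0 0.025 -0.07 0 0 0; 0 0 0.025 -0.1 0 0 0; 0 0 0.025 -0.1 0 0 0; 0 0 0.025 -0.1 0 0 0'
python3 look.py 9; python3 -c "
from m import *
im,d,W=cloud();a=cv2.resize(im[:300,130:400],None,fx=1.5,fy=1.5,interpolation=2)
b=cv2.imread('pics/L9.png')[:,:500,::-1]; a=cv2.copyMakeBorder(a,0,550-a.shape[0],0,0,0) if a.shape[0]<550 else a[:550]
a=a[:,:300] if a.shape[1]>405 else a
save('fin',np.hstack([a[:,:300],b]))
h=cv2.cvtColor(im,cv2.COLOR_RGB2HSV).astype(int);H,S,V=h[...,0],h[...,1],h[...,2]
u0=np.zeros(d.shape,bool);u0[:260,150:360]=1
O=np.array([581,-74.3]);ex=np.array([.972,.234]);ey=np.array([-.234,.972])
for m in [((H<5)|(H>173))&(S>180)&(V>110),(H>20)&(H<30)&(S>120)]:
    m=m&u0&(d>0)&(W[...,2]>172); P=W[m]; print(np.percentile(np.c_[(P[:,:2]-O)@ex,(P[:,:2]-O)@ey],[2,50,98],axis=0))
print(state()['ft_force'])
"
```

```text
time: 18.75
position: [602.2, -149.1, 244.1]
tool_rot: [[0.972, 0.234, 0.005], [0.234, -0.972, -0.002], [0.005, 0.003, -1.0]]
ft_force: [0.4, 0.5, 0.4]
gripper_width: 0.2
blue scene 296 top 401
[[-21.2 -12.3]
 [-17.7   0.4]
 [-14.3  12.8]]
[[  6.  -13.5]
 [  9.7   0.4]
 [ 13.4  14.2]]
[-1.   0.2 -0.3]
```

View pics/fin.png

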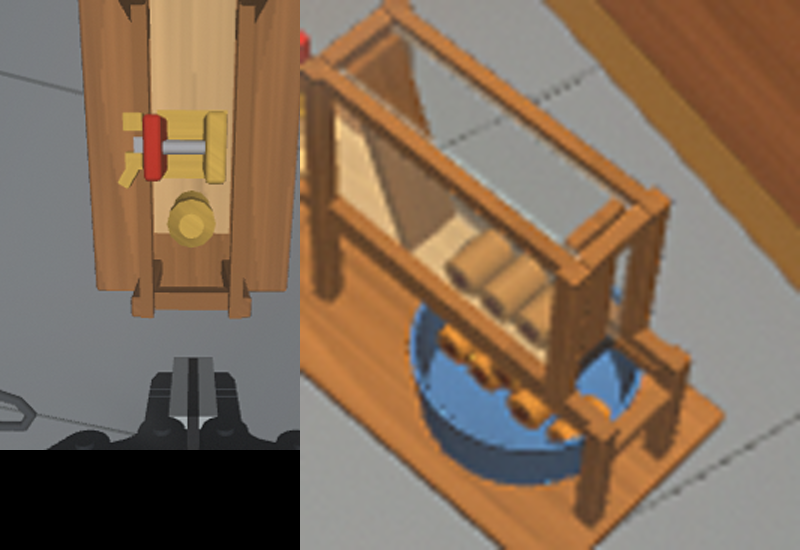

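The bolt (138,145) sits between the keeper's two blocks, as it did at the start. Three rolls remain in the hopper, the rest are in the bowl, and the bowl has not moved.

```bash
python3 -c "
from cell import ctrl; print(ctrl.close_job())"
```

```text
the job is handed in; nothing more can be done
None
```

The job is handed in: five of the eight biscuit rolls are in the blue bowl, and the gate is shut with its catch snapped in. It took about 19 s of the 61 s allowed.

**What I did:** I squeezed the catch and drew the gate out in steps to about 50 mm. I closed it to about 5.5 mm, let go of the catch, and pressed the end knob at up to about 20 N until the gate was hard home.

**Last checks, with the arm clear:**
- **Catch:** the bolt sits behind the keeper and the tab is fully out. It measured 34.6 mm across, against 34.4 mm at the start.
- **Gate:** it stayed within about 0.5 mm of its starting position after I backed off.
- **Rolls:** three show in the hopper, and nothing was caught in the gate or visibly spilled. The five in the bowl is partly inferred: four show clearly there and the fifth is mostly hidden behind the post.
- **Bowl:** it looks unmoved in the pictures. The network's estimates of its position scattered by several mm, so I did not rely on them.
- **Other things on the tray:** I did not measure these again. The arm stayed clear of them throughout.

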